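# Bring the starred place of a display turntable to the front and restock it

### The job

On the gift table, push the display turntable round by its rim posts, counter-clockwise seen from above, until its stop brings the place with the yellow star to the front, and lean on the post there with a steady push of about 12 N for a second to be sure it is home; never press it on the stop with more than 25 N. Then take the blue bud vase from the table and set it gently into the brass collar of the starred place, upright and fully down, and let go. Leave the starred place at the front, the other vases standing in their places and everything else on the table where it is.

Things in the scene. Friction and masses are not known exactly. Their poses are not given: they have to be found in the camera images.
- turntable: turning disc, dark wood, 296 mm across, 14 mm thick, top 36 mm above the table. Origin on the axis 21 mm above the table, z up, axes turn with the disc. Four vase collars, centres 74 mm from the axis at disc angles 180 (starred place), 90, 0, -90 deg from its x. Brass finial 32 mm wide in the middle, top 95 mm above the table. It weighs about 1.6 kg. Over 25 N overloads its stop.
- post (a point): top centre of one of eight equal upright brass posts near the rim, to be pushed sideways with closed fingers. Posts: 10 mm diameter, 38 mm tall, tops 74 mm above the table, centres 134 mm from the axis at disc angles 22.5 + 45k deg from the disc's x (this one 202.5 deg). Axes as the disc's.
- front (a point): on the turning axis at disc-top height, fixed to the foot; its -x points to the stand's front. The disc turns counter-clockwise from above to a hard rubber-sleeved stop (gives under 2 mm), set by hand to where the disc's yaw is within 0.2 rad of this one's: feel for it. It starts 0.9 to 2.1 rad short of this yaw; turning takes 3 N at a post; it stays where left.
- marked_place (a point): floor of the starred place: centre of the brass collar marked by a yellow star on its rim side, on the disc's top, 36 mm above the table; axes as the disc's. The collar is 51 mm across outside, 41 mm inside, 12 mm tall; the vase's foot drops into it and stands on the disc's top.
- stand: fixed dark steel foot under the disc, 200 mm across; at its front a tongue (90 mm wide, 8 mm high, brass dot) reaches to 195 mm from the axis. Origin on the turning axis at the table, axes as front's. It carries the stop, a black pin on the tongue, met by a lug under the disc.
- blue_vase: the vase to place: blue bud vase, 92 mm tall, about 220 g, on the table. Origin at the centre of its underside, z up. Foot 37 mm diameter for the lowest 18 mm with a rounded edge, body a straight cylinder 48 mm diameter from 28 to 68 mm height (grip here), then a narrow neck. Fragile: press it with less than 25 N against the turntable.
- white_vase: round bud vase like the blue one (same shape and size, 220 g), white, standing on the table as well, on the other side; leave it
- pink_vase: round bud vase like the blue one (same shape and size, 220 g), pink, loose in one of the white collars of the disc; it must stay there, upright
- green_vase: round bud vase like the blue one (same shape and size, 220 g), sage green, loose in one of the white collars of the disc; it must stay there, upright
- grey_vase: round bud vase like the blue one (same shape and size, 220 g), grey, loose in one of the white collars of the disc; it must stay there, upright
- gift_box: cream gift box with a pink ribbon, 90 x 90 x 70 mm, loose; origin under its centre; leave it
- candle_jar: candle jar with wooden lid, 68 mm diameter, 85 mm tall, loose; origin under its centre; leave it
- mug: white mug, 80 mm diameter, 90 mm tall, loose, handle at its +y; origin under its centre; leave it
Things that resemble listed ones, but are neither listed nor needed, are in the scene too. What is meant by the blue_vase is not orange, and is the larger of those in its own colour.

How it is judged:
By the outcome, as a careful person would: the job done as asked, in the order asked, and still so for the second after the job is handed in, with the robot touching nothing.
It also fails if it takes over 72 s, if anything falls off the work surface, if the arm or the gripper's body presses on something with over 40 N, if the wrist force passes 120 N, or if a joint passes its speed limit or range.

### The arm

A 6-joint arm with a two-finger parallel gripper is mounted at the origin on the work surface. World frame = base frame: x ahead of the robot, y to its left, z up, the work surface at z = 0. Lengths are in mm, angles in rad, forces in N, time in s.
With the tool pointing down it reaches from about 350 to 975 mm from the base axis. Payload 7.1 kg.
Tool frame: the origin (TCP) lies midway between the tips of the shut fingers; the grasp point (between the pads) lies 19 mm behind it (ctrl.grip_depth is the distance from the TCP to the grasp point, in mm); z points along the fingers, y is the line along which they close (so a half turn about z gives the same grasp; the last joint's range is limited). The gripper opens to 88 mm and grips with 3 to 60 N. Pads are 20 mm wide; open, the fingers measure 115 mm over their backs; the gripper's body (75 mm by 178 mm) begins 61 mm behind the grasp point.
Start: joints at [1.321, 0.423, 1.63, -0, 1.089, -0.019], TCP at [142.941, 608.418, 222.675] pointing down, gripper open.
Joint ranges: [-3, 3], [-0.9, 2.11], [0.09, 2.58], [-1.31, 4.45], [0.11, 2.69], [-2.54, 2.54]. Speed limits (rad/s): [2.39, 2.39, 3.01, 3.14, 3.14, 3.14].

### API

Orientations are given as a rotation vector (axis times angle).
In Python, from workcell import ctrl, cams gives the robot as it stands.
- The arm moves only by the tool move_arm, never from a script. Its argument "steps" is a list of rows, each a list of 3 entries, a list of its own where there are three numbers: the shift along the tool's x, y, z in units of 25 mm (1.0 is 25 mm), then the turn about the tool's z in units of 5 degrees (1.0 is 5 degrees), then the closure, from 0 (fully open) to 1 (shut). A call has 1 to 20 rows; each row shifts and turns the commanded pose from where the row before left it, along the tool's axes as they then stand; what a row does not reach is not made up. A row lasts 1/12 s, in which the tool goes at most 41.7 mm and 7.16 degrees, less where a joint would pass 70% of its speed; a pose out of reach is approached as far as the arm can. A call is refused whole if a number of a shift passes 1 or a number of a turn 1, either way. A call with a gripper value outside its range is refused whole. The fingers move at their own pace and stop on an object; the grip force is fixed at half the most. Time passes only in rows, so rows that do not move let the fingers close. It gives the time, the measured TCP pose, the force, the opening and the grip force at its end, in the units of the state.
- ctrl.get_obs(): the state, without advancing time (a new reading comes with each control period).
- cams.get_image(name): name is "scene" or "top" or "wrist"; returns a dict with "image" (420x560x3 uint8, red, green, blue), "camera_matrix" (3x3 intrinsics, pixels), "xyz" and "rotation" of the camera in the world; the wrist camera has in their place "mount" (4x4, takes a point from camera to tool coordinates, whose origin is the TCP and whose axes are the flange's). Camera axes: x right, y down, z forward; pixel columns grow to the right and rows downward; lengths in mm; the calibration is good to about 2 mm. A picture is of the moment at which its call begins: read the wrist's pose just before it. There is no depth.
- ctrl.close_job(): hands the job in; it is judged then, once.
Trained networks look in the newest picture that a camera, given by its name, has taken for a name from the list of things; names that differ only in an ending like _2 or _b are one class to them, and where a whole thing is asked for, a point or a joint stands for the part that bears it (a point fixed in the world has none). Each returns a list of dicts, best first, with "p" (0 to 1); they miss things now and then, are a little off and sometimes report something else, mostly with a low value. They report only what shows in the picture. A call takes as long as a camera call. They do not tell look-alikes from the thing itself.
- cams.boxes_of(camera, thing): "rect" ([centre column, centre row, width, height] in pixels, round what is visible of it).
- cams.cut_out(camera, thing): "pixels" (420x560 bool, what is visible of it) and "rect" ([centre column, centre row, width, height] in pixels, round what is visible of it).
The state is a dict: "t": time; "qpos": joint angles; "qvel": joint speeds; "joint_torque": joint torques, N m; "ee_pos": TCP position; "orientation": TCP orientation; "ft_force": force on the tool from outside, world axes, zero at the start; "moment": the same for the moment, N m; "width": finger opening in mm; "grasp_force": force on a finger pad.
Only numpy, scipy, OpenCV 4.12 (cv2) and the standard library are available. Lean on these libraries where they do the work, as an engineer would, in place of code of your own. Each camera call takes 0.05 s, during which the arm holds its last target. There are 200 camera calls.

## Working session

There is one attempt and no reset: what is moved stays moved. The work goes in short steps, Python scripts to look and compute and a tool call to move; the robot and the scene stay as the last step left them, time stands still between calls to the robot, and variables do not carry over. Pictures are saved under pics/ and viewed, at most 10 in all, crops included, and the job is handed in when it is done.

Besides the shell and the picture viewer there is one more tool, called after "Call:" in YAML: its name, and indented under it one key for each argument. move_arm: Moves the arm, as the interface text tells. Its arguments: {"type":"object","properties":{"steps":{"type":"array"}},"required":["steps"]}

```bash
mkdir -p pics; ls; python3 - <<'E'
from workcell import ctrl,cams
import cv2,numpy as np
o=ctrl.get_obs();print({k:np.round(v,3) for k,v in o.items()}, ctrl.grip_depth)
for n in ("scene","top"):
    d=cams.get_image(n);cv2.imwrite(f"pics/{n}0.png",d["image"][:,:,::-1])
    print(n,d["camera_matrix"],d["xyz"],d["rotation"])
    for t in ["turntable","post","marked_place","stand","blue_vase","white_vase","pink_vase","green_vase","grey_vase","gift_box","candle_jar","mug"]:
        print(t,[(round(r["p"],2),np.round(r["rect"]).astype(int).tolist()) for r in cams.boxes_of(n,t)][:9])
d=cams.get_image("wrist");print(d["mount"],d["camera_matrix"])
E
```

```text
pics
{'t': np.float64(0.0), 'qpos': array([ 1.321,  0.424,  1.631, -0.   ,  1.089, -0.019]), 'qvel': array([ 0.   , -0.001, -0.   ,  0.002,  0.001,  0.001]), 'joint_torque': array([ 0.0000e+00, -5.4461e+01, -2.7368e+01,  6.4000e-02,  2.2000e-02,
       -0.0000e+00]), 'ee_pos': array([142.802, 607.882, 221.922]), 'orientation': array([-3.620e-01, -3.121e+00,  2.000e-03]), 'ft_force': array([-0.378, -0.634, -0.381]), 'moment': array([ 0.03 , -0.029, -0.057]), 'grasp_force': np.float64(0.0), 'width': np.float64(88.277)} 18.700000000000003
scene [[546.94248199   0.         270.72818462]
 [  0.         546.94248199 207.70828011]
 [  0.           0.           1.        ]] [1248.43109229 -199.46661182 1173.88152329] [-2.09132043 -1.55445854  0.46976422]
turntable [(0.57, [257, 239, 121, 112]), (0.23, [371, 175, 18, 27])]
post [(0.95, [256, 240, 128, 110])]
marked_place [(0.76, [256, 238, 118, 112]), (0.43, [229, 190, 33, 21])]
stand [(0.77, [229, 191, 35, 18])]
blue_vase [(0.92, [125, 231, 24, 28]), (0.85, [133, 206, 23, 22]), (0.64, [96, 256, 28, 29])]
white_vase [(0.68, [370, 175, 18, 30]
[... 860 characters left out ...]
83, 17, 18]), (0.48, [308, 210, 114, 108])]
pink_vase []
green_vase [(0.79, [324, 227, 19, 20])]
grey_vase [(0.91, [287, 183, 21, 22]), (0.69, [316, 274, 38, 23])]
gift_box [(0.94, [184, 172, 49, 45]), (0.56, [307, 211, 111, 106])]
candle_jar [(0.63, [413, 185, 31, 31])]
mug [(0.89, [120, 211, 49, 34])]
[[-4.98923875e-04 -9.62184952e-01 -2.72396529e-01  7.50919248e+01]
 [ 9.99999775e-01 -3.57804207e-04 -5.67738289e-04 -2.75790799e-03]
 [ 4.48804615e-04 -2.72396751e-01  9.62184914e-01 -1.62300643e+02]
 [ 0.00000000e+00  0.00000000e+00  0.00000000e+00  1.00000000e+00]] [[325.47659661   0.         281.63510633]
 [  0.         325.47659661 204.15862684]
 [  0.           0.           1.        ]]
```

```bash
python3 - <<'E'
import cv2
a=cv2.imread("pics/scene0.png")[140:320,80:400];cv2.imwrite("pics/s1.png",cv2.resize(a,None,fx=2.5,fy=2.5,interpolation=cv2.INTER_CUBIC))
a=cv2.imread("pics/top0.png")[120:320,90:490];cv2.imwrite("pics/t1.png",cv2.resize(a,None,fx=2,fy=2,interpolation=cv2.INTER_CUBIC))
E
```

```text
(no output)
```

View pics/s1.png

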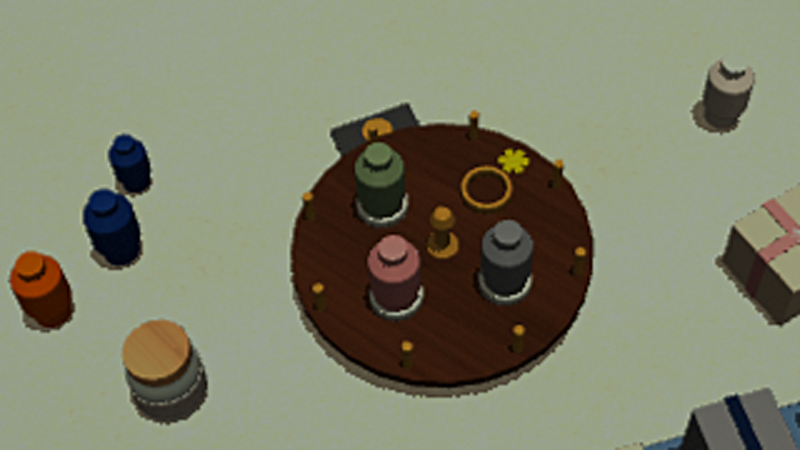

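View pics/t1.png

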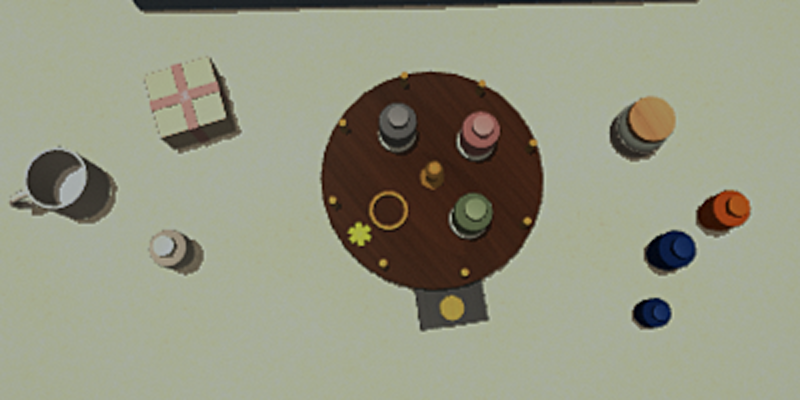

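```bash
cat > h.py <<'E'
import numpy as np
from scipy.spatial.transform import Rotation as R
from scipy.optimize import least_squares
def cam(d): return (d["camera_matrix"],np.array(d["xyz"]),R.from_rotvec(d["rotation"]) if np.size(d["rotation"])==3 else R.from_matrix(d["rotation"]))
def wcam(d,o):
    T=np.eye(4);T[:3,:3]=R.from_rotvec(o["orientation"]).as_matrix();T[:3,3]=o["ee_pos"];M=T@d["mount"]
    return (d["camera_matrix"],M[:3,3],R.from_matrix(M[:3,:3]))
def proj(c,P):
    K,t,r=c;q=r.inv().apply(np.atleast_2d(P)-t);return q[:,:2]/q[:,2:]*[K[0,0],K[1,1]]+K[:2,2]
def onz(c,uv,z):
    K,t,r=c;uv=np.atleast_2d(uv);d=r.apply(np.c_[(uv-K[:2,2])/[K[0,0],K[1,1]],np.ones(len(uv))]);return t+d*((z-t[2])/d[:,2])[:,None]
def tri(obs): # [(cam,uv)]
    s=least_squares(lambda p:np.concatenate([(proj(c,p)[0]-u) for c,u in obs]),[500,0,50.]);return s.x,np.sqrt((s.fun**2).mean())
E
cat > m1.py <<'E'
from h import *
from workcell import cams,ctrl
S=cam(cams.get_image("scene"));T=cam(cams.get_image("top"))
s=lambda *p:np.array(p)/2.5+[80,140]
t=lambda *p:np.array(p)/2+[90,120]
ps=s([474,115],[559,164],[580,253],[519,330],[407,346],[318,288],[308,199])
pt=t([404,76],[482,84],[533,143],[527,221],[465,272],[383,263],[333,200],[343,123])
def pred(p,k=range(8)):
    a=p[3]+np.pi/8+np.pi/4*np.arange(8);return np.c_[p[0]+134*np.cos(a),p[1]+134*np.sin(a),np.full(8,p[2])]
def nn(c,p,m): 
    q=proj(c,pred(p));i=((q[:,None]-m)**2).sum(2).argmin(0);return (q[i]-m).ravel()
star=onz(T,t(360,234),36)[0];col=onz(T,t(388,210),48)[0];fin=onz(T,t(434,169),95)[0]
print("star",star,"col",col,"fin",fin)
y0=np.arctan2(*(col-fin)[1::-1])-np.pi
for cs in ("both","T","S"):
    f=least_squares(lambda p:np.r_[nn(T,p,pt) if cs!="S" else [], nn(S,p,ps) if cs!="T" else [], (p[2]-74)*.1],[fin[0],fin[1],74,y0],loss="soft_l1")
    print(cs,f.x,np.sqrt((f.fun**2).mean()))
dot=onz(T,t(452,307),8)[0];dot2=onz(S,s(377,130),8)[0];p=f.x
print("dot",dot,dot2,"stand yaw",np.arctan2(*(dot-fin)[1::-1])-np.pi,np.hypot(*(dot-fin)[:2]))
for n,a,b in [("blue",(683,242),(107,201)),("white",(164,245),(732,69)),("pink",(485,125),(393,246)),("green",(475,207),(377,153)),("grey",(398,115),(508,230)),("orange",(737,207),(35,264)),("smallblue",(658,310),(123,144)),("candle",(652,119),(157,345)),]:
    print(n,*tri([(T,t(*a)),(S,s(*b))]))
E
python3 m1.py
```

```text
star [497.57179706  85.96359418  36.        ] col [526.61569819  48.94505811  48.        ] fin [569.7397236   -9.21707338  95.        ]
both [572.08945299 -10.1315193   69.82486434  -0.91407703] 0.2188845733337488
T [572.11999607 -10.42252956  69.36741399  -0.91362765] 0.1543000191563479
S [573.05196028 -10.11329425  71.41359732  -0.91512282] 0.25949180911742187
dot [402.60782275 -32.9262161    8.        ] [401.10267382 -32.56241139   8.        ] stand yaw -6.1422666956715695 168.80520053895268
blue [ 472.87319576 -310.2192492    95.44076879] 0.2781441139704559
white [481.86574541 327.72226649  81.21394115] 0.28469581668644034
pink [616.81285988 -69.68326353 127.87556394] 0.3717628372597808
green [514.91351282 -55.59960046 128.46625816] 0.3143147360485505
grey [630.83926932  35.05886538 128.84028759] 0.027203352400062858
orange [ 516.6072135  -384.67324661   85.99874448] 0.37067762119617265
smallblue [ 391.42277754 -284.99319585   67.79858546] 0.6790726708140538
candle [ 631.80438019 -290.12151164   85.73338522] 0.07260540377741202
```

```bash
cat > plan.py <<'E'
from h import *
import json,sys
def plan(p0,y0,way,closure):
    """p0 xyz, y0 = angle(deg) of tool y in world; way: list of (xyz, yaw deg, nrows). prints rows"""
    rows=[];p=np.array(p0,float);y=y0
    for q,yt,n in way:
        for k in range(n):
            d=(np.array(q)-p)/(n-k);dt=(yt-y)/(n-k);a=np.radians(y)
            ty=np.array([np.cos(a),np.sin(a),0]);tx=np.array([-np.sin(a),np.cos(a),0])
            s=np.round([d@tx/25,d@ty/25,-d[2]/25],2);w=round(-dt/5,2)
            p=p+25*(s[0]*tx+s[1]*ty)-[0,0,25*s[2]];y-=5*w
            rows.append([s.tolist(),w,closure])
    m=max(max(map(abs,r[0]+[r[1]])) for r in rows)
    for i in range(0,len(rows),20): print(json.dumps(rows[i:i+20]).replace(" ",""))
    print("max",m,"end",p,y)
def pose():
    from workcell import ctrl
    o=ctrl.get_obs();M=R.from_rotvec(o["orientation"]).as_matrix();return o["ee_pos"],np.degrees(np.arctan2(M[1,1],M[0,1])),o
E
python3 - <<'E'
from plan import *
p,y,o=pose();print(p,y,o["t"])
plan(p,y,[([473,79,150],-30,26),([473,79,56],-30,5)],1)
E
```

```text
[142.91685745 608.39409611 222.65995063] 76.77832395911778 1.45
[[[-0.68,-0.68,0.11],0.82,1],[[-0.73,-0.63,0.11],0.82,1],[[-0.77,-0.57,0.11],0.82,1],[[-0.81,-0.52,0.11],0.82,1],[[-0.84,-0.46,0.11],0.82,1],[[-0.87,-0.4,0.11],0.82,1],[[-0.9,-0.33,0.11],0.82,1],[[-0.92,-0.27,0.11],0.82,1],[[-0.94,-0.2,0.11],0.82,1],[[-0.95,-0.13,0.11],0.82,1],[[-0.96,-0.06,0.11],0.82,1],[[-0.96,0.01,0.11],0.82,1],[[-0.96,0.07,0.11],0.82,1],[[-0.95,0.14,0.11],0.82,1],[[-0.94,0.21,0.11],0.82,1],[[-0.92,0.28,0.11],0.82,1],[[-0.9,0.34,0.11],0.82,1],[[-0.87,0.4,0.12],0.82,1],[[-0.84,0.47,0.11],0.82,1],[[-0.8,0.52,0.12],0.83,1]]
[[[-0.76,0.58,0.11],0.82,1],[[-0.72,0.63,0.12],0.83,1],[[-0.67,0.68,0.11],0.82,1],[[-0.62,0.73,0.12],0.83,1],[[-0.57,0.78,0.11],0.82,1],[[-0.51,0.81,0.12],0.83,1],[[0.0,0.0,0.75],-0.0,1],[[0.0,0.0,0.75],-0.0,1],[[0.0,0.0,0.75],-0.0,1],[[0.0,0.0,0.75],-0.0,1],[[0.0,0.0,0.76],-0.0,1]]
max 0.96 end [472.94178158  79.01008916  55.90995063] -30.021676040882205
```

Call:
move_arm:
  steps:
    - [[-0.68,-0.68,0.11],0.82,1]
    - [[-0.73,-0.63,0.11],0.82,1]
    - [[-0.77,-0.57,0.11],0.82,1]
    - [[-0.81,-0.52,0.11],0.82,1]
    - [[-0.84,-0.46,0.11],0.82,1]
    - [[-0.87,-0.4,0.11],0.82,1]
    - [[-0.9,-0.33,0.11],0.82,1]
    - [[-0.92,-0.27,0.11],0.82,1]
    - [[-0.94,-0.2,0.11],0.82,1]
    - [[-0.95,-0.13,0.11],0.82,1]
    - [[-0.96,-0.06,0.11],0.82,1]
    - [[-0.96,0.01,0.11],0.82,1]
    - [[-0.96,0.07,0.11],0.82,1]
    - [[-0.95,0.14,0.11],0.82,1]
    - [[-0.94,0.21,0.11],0.82,1]
    - [[-0.92,0.28,0.11],0.82,1]
    - [[-0.9,0.34,0.11],0.82,1]
    - [[-0.87,0.4,0.12],0.82,1]
    - [[-0.84,0.47,0.11],0.82,1]
    - [[-0.8,0.52,0.12],0.83,1]

```text
t: 3.12
ee_pos: [397.5, 199.9, 167.3]
orientation: [2.325, 2.113, 0.001]
ft_force: [0.0, 1.0, -0.6]
width: 0.6
grasp_force: 0.0
```

Call:
move_arm:
  steps:
    - [[-0.76,0.58,0.11],0.82,1]
    - [[-0.72,0.63,0.12],0.83,1]
    - [[-0.67,0.68,0.11],0.82,1]
    - [[-0.62,0.73,0.12],0.83,1]
    - [[-0.57,0.78,0.11],0.82,1]
    - [[-0.51,0.81,0.12],0.83,1]
    - [[0,0,0],0,1]
    - [[0,0,0],0,1]

```text
t: 3.78
ee_pos: [473.3, 78.3, 149.9]
orientation: [-2.722, -1.568, 0.0]
ft_force: [-0.9, 0.3, 0.1]
width: 0.4
grasp_force: 0.0
```

Call:
move_arm:
  steps:
    - [[0,0,0.75],0,1]
    - [[0,0,0.75],0,1]
    - [[0,0,0.75],0,1]
    - [[0,0,0.75],0,1]
    - [[0,0,0.75],0,1]
    - [[0,0,0],0,1]

```text
t: 4.28
ee_pos: [470.3, 79.7, 53.8]
orientation: [-2.717, -1.572, 0.007]
ft_force: [-0.4, 0.7, -0.7]
width: 0.9
grasp_force: 0.0
```

```bash
cat > arc.py <<'E'
from plan import *
C=np.array([572.5,-10.3])
def tcp(phi,z=56,off=15):
    a=np.radians(phi);return np.r_[C+134*np.array([np.cos(a),np.sin(a)])-off*np.array([-np.sin(a),np.cos(a)]),z]
def tang(f,phi):
    a=np.radians(phi);return f[:2]@[-np.sin(a),np.cos(a)]
E
python3 - <<'E'
from arc import *
p,y,o=pose();print(p,y,o["t"],o["ft_force"]);z=p[2]
plan(p,y,[(tcp(150,z),-30,3),(tcp(153,z),-27,2),]+[(tcp(f,z),f-180,1) for f in np.arange(155.5,196,2.5)],1)
E
```

```text
[470.341882    79.69798081  53.8168564 ] -29.89062319159523 4.2833 [-0.42380282  0.69951275 -0.66989541]
[[[-0.16,-0.01,-0.0],0.01,1],[[-0.16,-0.01,-0.0],0.01,1],[[-0.15,-0.0,-0.0],0.0,1],[[-0.14,-0.01,-0.0],-0.3,1],[[-0.15,-0.02,-0.0],-0.3,1],[[-0.23,-0.02,-0.0],-0.5,1],[[-0.23,-0.02,-0.0],-0.5,1],[[-0.24,-0.02,-0.0],-0.5,1],[[-0.23,-0.02,-0.0],-0.5,1],[[-0.24,-0.03,-0.0],-0.5,1],[[-0.23,-0.02,-0.0],-0.5,1],[[-0.24,-0.02,-0.0],-0.5,1],[[-0.23,-0.02,-0.0],-0.5,1],[[-0.23,-0.02,-0.0],-0.5,1],[[-0.24,-0.02,-0.0],-0.5,1],[[-0.23,-0.02,-0.0],-0.5,1],[[-0.24,-0.02,-0.0],-0.5,1],[[-0.23,-0.02,-0.0],-0.5,1],[[-0.24,-0.03,-0.0],-0.5,1],[[-0.23,-0.02,-0.0],-0.5,1]]
[[[-0.24,-0.02,-0.0],-0.5,1],[[-0.23,-0.02,-0.0],-0.5,1]]
max 0.5 end [439.3233959  -31.66942079  53.8168564 ] 15.50937680840477
```

Call:
move_arm:
  steps:
    - [[-0.16,0,0],0,1]
    - [[-0.16,0,0],0,1]
    - [[-0.15,0,0],0,1]
    - [[-0.14,-0.01,0],-0.3,1]
    - [[-0.15,-0.02,0],-0.3,1]
    - [[-0.23,-0.02,0],-0.5,1]
    - [[-0.23,-0.02,0],-0.5,1]

```text
t: 4.87
ee_pos: [457.4, 53.1, 57.3]
orientation: [2.603, 1.758, 0.004]
ft_force: [-0.6, 3.5, -1.0]
width: 0.2
grasp_force: 1.6
```

```bash
python3 - <<'E'
from arc import *
p,y,o=pose();f=o["ft_force"];print(p,y,o["t"],f,"tan",tang(f,y+180),"exp",tcp(158))
E
```

```text
[457.44460483  53.06471177  57.34630598] -21.917351462247616 4.8667 [-0.61471584  3.47215454 -0.97729504] tan -2.991744293626096 exp [453.87646239  53.80504134  56.        ]
```

Call:
move_arm:
  steps:
    - [[-0.24,-0.02,0],-0.5,1]
    - [[-0.23,-0.02,0],-0.5,1]
    - [[-0.24,-0.03,0],-0.5,1]
    - [[-0.23,-0.02,0],-0.5,1]
    - [[-0.24,-0.02,0],-0.5,1]
    - [[-0.23,-0.02,0],-0.5,1]
    - [[-0.23,-0.02,0],-0.5,1]
    - [[-0.24,-0.02,0],-0.5,1]
    - [[-0.23,-0.02,0],-0.5,1]
    - [[-0.24,-0.02,0],-0.5,1]
    - [[-0.23,-0.02,0],-0.5,1]
    - [[-0.24,-0.03,0],-0.5,1]

```text
t: 5.87
ee_pos: [441.5, -15.3, 57.4]
orientation: [2.058, 2.371, 0.003]
ft_force: [1.3, 4.5, -1.9]
width: 0.8
grasp_force: 1.6
```

```bash
python3 - <<'E'
from arc import *
from workcell import cams
import cv2
p,y,o=pose();f=o["ft_force"];print(p,y,o["t"],f,"tan",tang(f,y+180),"exp",tcp(188))
for n in ("top","scene"):
    d=cams.get_image(n);cv2.imwrite(f"pics/{n}2.png",d["image"][:,:,::-1])
o=pose();print(o)
d=cams.get_image("wrist");cv2.imwrite("pics/w2.png",d["image"][:,:,::-1])
a=cv2.imread("pics/top2.png")[140:290,220:420];cv2.imwrite("pics/t2c.png",cv2.resize(a,None,fx=4,fy=4,interpolation=cv2.INTER_CUBIC))
E
```

```text
[441.49392079 -15.3118347   57.36067458] 8.076908958388065 5.8667 [ 1.28522372  4.53784488 -1.90486455] tan -4.3122543125509845 exp [437.71648227 -14.0951745   56.        ]
(array([441.10020757, -15.75949969,  57.23065299]), np.float64(7.957362152726223), {'t': 5.9667, 'qpos': array([-6.26429960e-02,  4.54700126e-01,  2.12382922e+00, -8.99398676e-05,
        5.61066093e-01, -2.01448627e-01]), 'qvel': array([ 0.01254796,  0.00319671,  0.00305588, -0.0005516 ,  0.00556707,
        0.07377587]), 'joint_torque': array([-2.99554719e-01, -4.21954000e+01, -1.34921023e+01,  5.21114410e-02,
       -2.23785482e-02, -7.23569468e-01]), 'ee_pos': array([441.10020757, -15.75949969,  57.23065299]), 'orientation': array([2.06089245e+00, 2.36900368e+00, 1.84623008e-03]), 'ft_force': array([ 0.03916004,  0.05071405, -0.05592699]), 'moment': array([-0.09607474,  0.10657444, -0.04487428]), 'grasp_force': 0.0, 'width': 0.5962644865866646})
```

View pics/t2c.png

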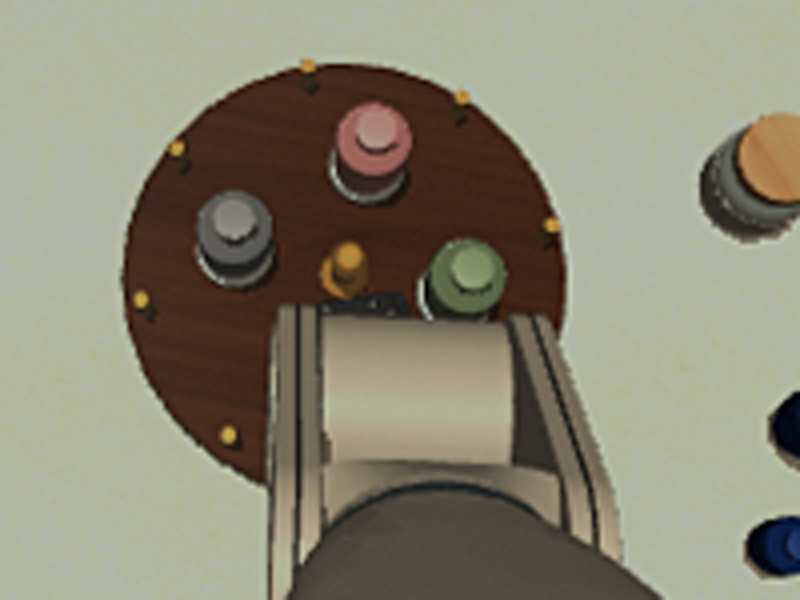

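```bash
cat > yaw.py <<'E'
from arc import *
def yawfit(c,m,y0,z=74,xy=None):
    def res(p):
        a=p[2]+np.pi/8+np.pi/4*np.arange(8);q=proj(c,np.c_[p[0]+134*np.cos(a),p[1]+134*np.sin(a),np.full(8,z)])
        return (q[((q[:,None]-m)**2).sum(2).argmin(0)]-m).ravel()
    f=least_squares(res,[572.5,-10.3,y0]);return f.x,np.sqrt((f.fun**2).mean())
E
python3 - <<'E'
from yaw import *
from workcell import cams
T=cam(cams.get_image("top"))
m=np.array([[308,67],[462,97],[552,226],[229,435],[141,300],[177,148]])/4+[220,140]
for z in (70,74): print(yawfit(T,m,-.25,z))
E
```

```text
(array([ 5.72068896e+02, -1.05968675e+01, -2.28405457e-01]), np.float64(0.09390280041569282))
(array([ 5.71110344e+02, -1.04309515e+01, -2.28349120e-01]), np.float64(0.17595557572969586))
```

Call:
move_arm:
  steps:
    - [[-0.19,-0.02,0],-0.4,1]
    - [[-0.19,-0.02,0],-0.4,1]
    - [[-0.19,-0.02,0],-0.4,1]
    - [[-0.1,-0.01,0],-0.2,1]
    - [[-0.1,-0.01,0],-0.2,1]

```text
t: 6.48
ee_pos: [442.7, -34.2, 56.6]
orientation: [1.891, 2.508, 0.001]
ft_force: [-0.7, 3.1, 1.4]
width: 0.4
grasp_force: 1.4
```

Call:
move_arm:
  steps:
    - [[-0.1,-0.01,0],-0.2,1]
    - [[-0.1,-0.01,0],-0.2,1]
    - [[-0.08,-0.01,0],-0.2,1]

```text
t: 6.73
ee_pos: [443.2, -40.2, 56.3]
orientation: [-1.825, -2.555, -0.002]
ft_force: [-0.3, 27.5, 9.1]
width: 0.3
grasp_force: 13.1
```

Call:
move_arm:
  steps:
    - [[0.08,0,0],0,1]

```text
t: 6.82
ee_pos: [442.9, -39.0, 56.3]
orientation: [-1.824, -2.557, -0.001]
ft_force: [-1.0, -0.6, 0.2]
width: 0.5
grasp_force: 0.0
```

```bash
python3 - <<'E'
from yaw import *
from workcell import cams
import cv2
d=cams.get_image("top");T=cam(d)
im=d["image"];hsv=cv2.cvtColor(im,cv2.COLOR_RGB2HSV)
m=((hsv[...,0]>12)&(hsv[...,0]<28)&(hsv[...,1]>120)&(hsv[...,2]>110)).astype(np.uint8);m[:140]=0;m[290:]=0;m[:,:220]=0;m[:,380:]=0
n,l,s,c=cv2.connectedComponentsWithStats(m)
print([(np.round(c[i],1).tolist(),int(s[i,4])) for i in range(1,n)])
pts=np.array([c[i] for i in range(1,n) if s[i,4]<16 and s[i,4]>2])
a=-.04+np.pi/8+np.pi/4*np.arange(8);q=proj(T,np.c_[571.5+134*np.cos(a),-10.5+134*np.sin(a),np.full(8,73)])
pts=np.array([p for p in pts if ((q-p)**2).sum(1).min()<64]);print(pts,yawfit(T,pts,-.04,73))
E
```

```text
[([287.6, 158.7], 10), ([326.8, 159.7], 9), ([258.9, 184.4], 11), ([354.7, 187.1], 9), ([306.7, 203.5], 34), ([301.6, 208.9], 22), ([257.3, 223.5], 14), ([297.3, 235.0], 26), ([284.8, 253.2], 11)]
[[287.6        158.7       ]
 [326.77777778 159.66666667]
 [258.90909091 184.36363636]
 [354.66666667 187.11111111]
 [257.28571429 223.5       ]
 [284.81818182 253.18181818]] (array([ 5.72518951e+02, -8.99855412e+00, -4.82047731e-02]), np.float64(0.12691916104159692))
```

Call:
move_arm:
  steps:
    - [[-0.02,0,0],0,1]
    - [[0,0,0],0,1]

```text
t: 7.03
ee_pos: [442.7, -39.7, 56.0]
orientation: [-1.824, -2.556, 0.0]
ft_force: [-0.2, 4.3, 1.6]
width: 0.8
grasp_force: 2.5
```

Call:
move_arm:
  steps:
    - [[-0.01,0,0],0,1]
    - [[0,0,0],0,1]

```text
t: 7.2
ee_pos: [442.7, -39.7, 56.0]
orientation: [-1.825, -2.556, 0.0]
ft_force: [-0.9, 6.9, 2.6]
width: 0.7
grasp_force: 3.3
```

Call:
move_arm:
  steps:
    - [[-0.01,0,0],0,1]
    - [[0,0,0],0,1]

```text
t: 7.37
ee_pos: [442.7, -39.8, 56.0]
orientation: [-1.825, -2.555, 0.0]
ft_force: [-0.9, 8.1, 2.9]
width: 0.2
grasp_force: 4.0
```

Call:
move_arm:
  steps:
    - [[-0.02,0,0],0,1]
    - [[0,0,0],0,1]

```text
t: 7.53
ee_pos: [442.7, -40.0, 56.0]
orientation: [-1.825, -2.555, -0.0]
ft_force: [-1.0, 10.7, 3.5]
width: 0.5
grasp_force: 5.4
```

Call:
move_arm:
  steps:
    - [[-0.01,0,0],0,1]
    - [[0,0,0],0,1]
    - [[0,0,0],0,1]
    - [[0,0,0],0,1]

```text
t: 7.87
ee_pos: [442.7, -40.0, 56.0]
orientation: [-1.825, -2.555, -0.0]
ft_force: [-1.5, 14.0, 3.1]
width: 0.6
grasp_force: 6.0
```

Call:
move_arm:
  steps:
    - [[0,0,0],0,1]
    - [[0,0,0],0,1]
    - [[0,0,0],0,1]
    - [[0,0,0],0,1]
    - [[0,0,0],0,1]
    - [[0,0,0],0,1]
    - [[0,0,0],0,1]
    - [[0,0,0],0,1]
    - [[0,0,0],0,1]
    - [[0,0,0],0,1]
    - [[0,0,0],0,1]
    - [[0,0,0],0,1]

```text
t: 8.87
ee_pos: [442.7, -40.0, 56.0]
orientation: [-1.824, -2.555, -0.0]
ft_force: [-1.7, 12.2, 3.3]
width: 0.3
grasp_force: 6.0
```

Call:
move_arm:
  steps:
    - [[0.08,0,0],0,1]
    - [[0.2,0,0],0,1]
    - [[0.5,0,0],0,1]
    - [[0,0,-0.5],0,1]
    - [[0,0,-0.9],0,1]
    - [[0,0,-0.9],0,0.5]
    - [[0,0,-0.9],0,0]
    - [[0,0,-0.9],0,0]
    - [[0,0,-0.9],0,0]
    - [[0,0,-0.5],0,0]
    - [[0,0,-0.2],0,0]
    - [[0,0,0],0,0]
    - [[0,0,0],0,0]

```text
t: 9.95
ee_pos: [436.9, -22.7, 198.2]
orientation: [-1.825, -2.557, 0.001]
ft_force: [-0.5, 0.1, -0.6]
width: 50.1
grasp_force: 0.0
```

```bash
cat > look.py <<'E'
from yaw import *
from workcell import cams,ctrl
import cv2,pickle,sys
n=sys.argv[1];p,y,o=pose();d=cams.get_image("wrist")
cv2.imwrite(f"pics/{n}.png",d["image"][:,:,::-1]);W=wcam(d,o);pickle.dump(W,open(n+".pkl","wb"))
print(o["t"],p,y,o["ft_force"],"width",o["width"])
for t in sys.argv[2:]:
    print(t,[(round(r["p"],2),np.round(r["rect"],1).tolist()) for r in cams.boxes_of("wrist",t)][:4])
P={"collar":[498.4,-6.4,48],"fin":[572.3,-10,95],"blue":[473,-310,92]}
print({k:proj(W,v)[0].round(1).tolist() for k,v in P.items()})
E
python3 look.py w3 marked_place blue_vase
```

```text
9.95 [436.85444049 -22.6511487  198.17617149] 18.972257144380034 [-0.46871243  0.07383695 -0.55679658] width 50.05797668409932
marked_place [(0.83, [413.7, 186.5, 292.6, 243.8])]
blue_vase [(0.75, [231.6, 379.1, 25.1, 13.5])]
{'collar': [346.4, 195.3], 'fin': [433.6, 239.0], 'blue': [228.2, 452.1]}
```

View pics/w3.png

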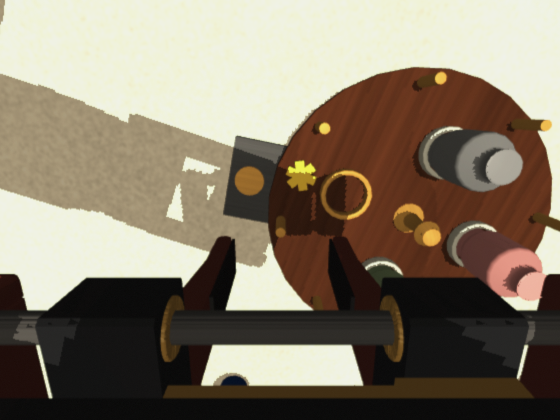

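```bash
python3 - <<'E'
from plan import *
p,y,o=pose()
plan(p,y,[([508,-325,190],65,15)],0)
E
```

```text
[[[-0.82,-0.08,0.02],-0.61,0],[[-0.82,-0.13,0.02],-0.61,0],[[-0.81,-0.17,0.02],-0.61,0],[[-0.8,-0.21,0.02],-0.61,0],[[-0.79,-0.25,0.02],-0.62,0],[[-0.77,-0.3,0.02],-0.61,0],[[-0.76,-0.34,0.02],-0.62,0],[[-0.74,-0.38,0.02],-0.61,0],[[-0.72,-0.42,0.02],-0.62,0],[[-0.69,-0.45,0.02],-0.61,0],[[-0.67,-0.49,0.02],-0.62,0],[[-0.64,-0.53,0.02],-0.61,0],[[-0.61,-0.56,0.02],-0.62,0],[[-0.58,-0.59,0.02],-0.61,0],[[-0.55,-0.62,0.02],-0.62,0]]
max 0.82 end [ 507.94916545 -325.04196056  190.06132223] 65.02267415340323
```

Call:
move_arm:
  steps:
    - [[-0.82,-0.08,0.02],-0.61,0]
    - [[-0.82,-0.13,0.02],-0.61,0]
    - [[-0.81,-0.17,0.02],-0.61,0]
    - [[-0.8,-0.21,0.02],-0.61,0]
    - [[-0.79,-0.25,0.02],-0.62,0]
    - [[-0.77,-0.3,0.02],-0.61,0]
    - [[-0.76,-0.34,0.02],-0.62,0]
    - [[-0.74,-0.38,0.02],-0.61,0]
    - [[-0.72,-0.42,0.02],-0.62,0]
    - [[-0.69,-0.45,0.02],-0.61,0]
    - [[-0.67,-0.49,0.02],-0.62,0]
    - [[-0.64,-0.53,0.02],-0.61,0]
    - [[-0.61,-0.56,0.02],-0.62,0]
    - [[-0.58,-0.59,0.02],-0.61,0]
    - [[-0.55,-0.62,0.02],-0.62,0]
    - [[0,0,0],0,0]
    - [[0,0,0],0,0]
    - [[0,0,0],0,0]

```text
t: 11.6
ee_pos: [508.0, -324.2, 190.1]
orientation: [-0.681, -3.065, -0.002]
ft_force: [0.3, -0.2, 0.3]
width: 87.8
grasp_force: 0.0
```

```bash
python3 look.py w4 blue_vase
```

```text
11.6 [ 507.97641792 -324.18970099  190.08639477] 64.95020463553544 [ 0.28532137 -0.16123052  0.30031432] width 87.79850824920186
blue_vase [(0.81, [272.9, 148.8, 52.7, 54.2]), (0.58, [227.4, 228.8, 50.3, 64.1])]
{'collar': [618.2, 28.3], 'fin': [691.3, 112.5], 'blue': [279.4, 160.8]}
```

View pics/w4.png

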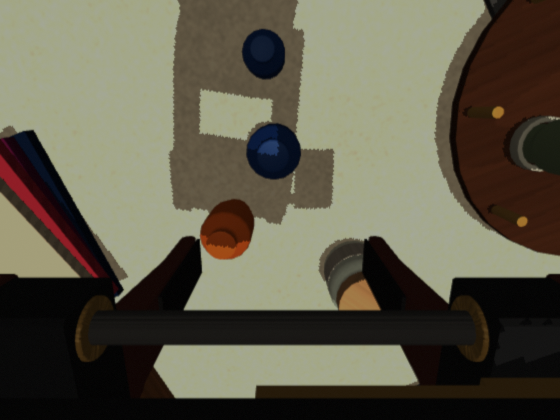

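```bash
cat > vase.py <<'E'
from yaw import *
import cv2,pickle
def model(x,y,z):
    th=np.linspace(0,2*np.pi,72,endpoint=False);P=[]
    for h,r in [(1,17),(18,18.5),(28,24),(68,24),(92,11)]:
        P.append(np.c_[x+r*np.cos(th),y+r*np.sin(th),np.full(72,z+h)])
    return np.vstack(P)
def bb(q): return np.r_[q.min(0),q.max(0)]
def mask(f,near):
    h=cv2.cvtColor(cv2.imread(f),cv2.COLOR_BGR2HSV);m=((h[...,0]>100)&(h[...,0]<130)&(h[...,1]>120)).astype(np.uint8)
    n,l,s,c=cv2.connectedComponentsWithStats(m);i=1+((c[1:]-near)**2).sum(1)[s[1:,4]>20].argmin() if 0 else min((i for i in range(1,n) if s[i,4]>20),key=lambda i:((c[i]-near)**2).sum())
    return np.array([s[i,0],s[i,1],s[i,0]+s[i,2]-1,s[i,1]+s[i,3]-1],float),s[i,4]
E
cat > v1.py <<'E'
from vase import *
from workcell import cams
S=cam(cams.get_image("scene"));T=cam(cams.get_image("top"));W=pickle.load(open("w4.pkl","rb"))
obs=[(S,*mask("pics/scene0.png",(125,231))),(T,*mask("pics/top0.png",(426,245))),(W,*mask("pics/w4.png",(273,150)))]
for o in obs: print(o[1],o[2])
def fit(ob,pr=0):
    f=least_squares(lambda p:np.r_[np.concatenate([(bb(proj(c,model(*p)))-b)/ (2 if c is W else 1) for c,b,_ in ob]),pr*p[2]],[473,-312,0],loss="soft_l1");return f.x.round(1),f.fun.round(1)
print("all",*fit(obs));print("W",*fit(obs[2:],.1));print("W+T",*fit(obs[1:]));print("S+T",*fit(obs[:2]))
E
python3 v1.py
```

```text
[114. 216. 135. 245.] 487
[413. 236. 436. 254.] 346
[247. 124. 299. 178.] 2236
all [ 466.8 -313.    -2.7] [-0.7  0.1  1.7  0.9 -0.1 -0.7  1.7  1.7 -0.4 -1.   0.9  0.2 -0. ]
W [ 467.8 -314.1   -8.4] [-0.4 -0.3  0.4  0.4 -0.8]
W+T [ 468.6 -314.9  -15.9] [-1.  -0.7  0.4  1.4 -0.1  0.1  0.   0.1 -0. ]
S+T [ 466.7 -312.1   -1.8] [-0.4 -0.2  2.   0.6 -0.4 -0.7  1.4  1.7 -0. ]
```

```bash
python3 - <<'E'
from plan import *
p,y,o=pose()
plan(p,y,[([467,-313,130],y,4)],0)
E
```

```text
[[[0.42,-0.07,0.61],-0.0,0],[[0.43,-0.08,0.61],-0.0,0],[[0.42,-0.07,0.61],-0.0,0],[[0.43,-0.08,0.61],-0.0,0]]
max 0.61 end [ 466.87367737 -313.00134597  130.11257022] 65.05323679432387
```

Call:
move_arm:
  steps:
    - [[0.42,-0.07,0.61],0,0]
    - [[0.43,-0.08,0.61],0,0]
    - [[0.42,-0.07,0.61],0,0]
    - [[0.43,-0.08,0.61],0,0]
    - [[0,0,0],0,0]
    - [[0,0,0],0,0]
    - [[0,0,0],0,0]

```text
t: 12.38
ee_pos: [468.2, -314.2, 131.2]
orientation: [0.679, 3.066, -0.001]
ft_force: [0.5, 0.7, 0.1]
width: 87.8
grasp_force: 0.0
```

```bash
python3 look.py w5 blue_vase; python3 - <<'E'
from vase import *
w4,w5=[pickle.load(open(n,"rb")) for n in("w4.pkl","w5.pkl")]
obs=[(w4,mask("pics/w4.png",(273,150))[0]),(w5,mask("pics/w5.png",(273,230))[0])]
print(obs[1][1])
for ob in (obs,obs[1:]):
    f=least_squares(lambda p:np.r_[np.concatenate([(bb(proj(c,model(*p)))-b) for c,b in ob]),.05*p[2]],[467,-313,0],loss="soft_l1");print(f.x.round(1),f.fun.round(1))
E
```

```text
12.3833 [ 468.15216714 -314.2484191   131.19420204] 65.03936294308787 [0.48351749 0.71460302 0.06680054] width 87.75621813528531
blue_vase [(0.76, [227.4, 282.5, 62.5, 62.4]), (0.73, [522.1, 158.8, 75.7, 241.2]), (0.71, [281.4, 210.4, 59.1, 74.7])]
{'collar': [698.2, 70.9], 'fin': [797.8, 180.5], 'blue': [290.9, 234.1]}
[251. 176. 314. 246.]
[ 468.9 -314.3   -8.4] [-0.4  0.4  1.2  1.9 -0.5 -1.2  0.1 -0.4 -0.4]
[ 470.2 -314.7  -10.6] [ 0.  -0.1 -0.   0.1 -0.5]
```

View pics/w5.png

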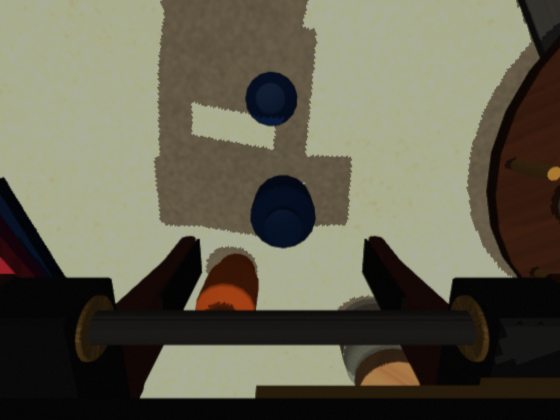

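Call:
move_arm:
  steps:
    - [[0,0,0.8],0,0]
    - [[0,0,0.9],0,0]
    - [[0,0,0.9],0,0]
    - [[0,0,0.8],0,0]
    - [[0,0,0.4],0,0]
    - [[0,0,0.2],0,0]
    - [[0,0,0],0,0.3]
    - [[0,0,0],0,0.6]
    - [[0,0,0],0,1]
    - [[0,0,0],0,1]
    - [[0,0,0],0,1]
    - [[0,0,0],0,1]
    - [[0,0,0],0,1]

```text
t: 13.57
ee_pos: [467.3, -314.0, 30.7]
orientation: [0.679, 3.066, -0.0]
ft_force: [0.5, 1.1, 3.4]
width: 47.9
grasp_force: 30.0
```

```bash
cat > ring.py <<'E'
from vase import *
def ring(f,W,near,save=None):
    im=cv2.imread(f);h=cv2.cvtColor(im,cv2.COLOR_BGR2HSV)
    m=((h[...,0]>8)&(h[...,0]<30)&(h[...,1]>110)&(h[...,2]>120)).astype(np.uint8)
    yy,xx=np.mgrid[:420,:560];m[np.hypot(xx-near[0],yy-near[1])>36]=0
    n,l,s,c=cv2.connectedComponentsWithStats(m);i=1+s[1:,4].argmax();ys,xs=np.where(l==i)
    pts=np.c_[xs,ys].astype(float)
    th=np.linspace(0,2*np.pi,180)
    # fit: ring-top pixels lie at radius 20.5..25.5 on plane z=48
    w=onz(W,pts,48)[:,:2]
    f=least_squares(lambda p:np.hypot(*(w-p[:2]).T)-p[2],[*w.mean(0),23],loss="soft_l1")
    return f.x,len(pts),np.abs(f.fun).mean(),s[i]
if __name__=="__main__":
    import sys
    W=pickle.load(open(sys.argv[1]+".pkl","rb"));print(ring(f"pics/{sys.argv[1]}.png",W,[float(v) for v in sys.argv[2:4]]))
E
python3 ring.py w3 346 195
python3 - <<'E'
from plan import *
p,y,o=pose();print(p,y,o["width"])
plan(p,y,[([467,-314,130],y,5),([540,-40,135],85,14)],1)
E
```

```text
(array([498.01029025,  -6.23882819,  23.06375199]), 671, np.float64(1.2476653672556979), array([321, 170,  52,  50, 671], dtype=int32))
[ 467.33969098 -313.99324827   30.72216898] 65.01503652939792 47.92240453198897
[[[0.0,-0.0,-0.79],-0.0,1],[[0.0,-0.0,-0.8],-0.0,1],[[0.0,-0.0,-0.79],-0.0,1],[[0.01,-0.0,-0.8],-0.0,1],[[0.0,-0.01,-0.79],-0.0,1],[[0.14,0.8,-0.01],-0.29,1],[[0.12,0.8,-0.01],-0.29,1],[[0.1,0.8,-0.02],-0.28,1],[[0.08,0.81,-0.01],-0.29,1],[[0.06,0.81,-0.02],-0.28,1],[[0.04,0.81,-0.01],-0.29,1],[[0.02,0.81,-0.02],-0.28,1],[[0.0,0.81,-0.01],-0.29,1],[[-0.02,0.81,-0.02],-0.28,1],[[-0.04,0.81,-0.01],-0.29,1],[[-0.06,0.81,-0.02],-0.28,1],[[-0.08,0.81,-0.01],-0.29,1],[[-0.09,0.8,-0.02],-0.28,1],[[-0.12,0.8,-0.01],-0.29,1]]
max 0.81 end [540.0843736  -40.03785101 134.97216898] 85.01503652939797
```

```bash
python3 - <<'E'
from plan import *
p,y,o=pose()
plan(p,y,[([467,-314,120],y,5),([545,-15,165],85,15)],1)
E
```

```text
[[[0.0,-0.0,-0.71],-0.0,1],[[0.0,-0.0,-0.72],-0.0,1],[[0.0,-0.0,-0.71],-0.0,1],[[0.01,-0.0,-0.72],-0.0,1],[[0.0,-0.01,-0.71],-0.0,1],[[0.15,0.81,-0.12],-0.27,1],[[0.13,0.81,-0.12],-0.27,1],[[0.11,0.82,-0.12],-0.27,1],[[0.09,0.82,-0.12],-0.27,1],[[0.07,0.82,-0.12],-0.27,1],[[0.05,0.82,-0.12],-0.26,1],[[0.03,0.82,-0.12],-0.27,1],[[0.01,0.83,-0.12],-0.26,1],[[-0.0,0.82,-0.12],-0.27,1],[[-0.02,0.83,-0.12],-0.26,1],[[-0.04,0.82,-0.12],-0.27,1],[[-0.06,0.82,-0.12],-0.26,1],[[-0.08,0.82,-0.12],-0.27,1],[[-0.1,0.82,-0.12],-0.26,1],[[-0.13,0.82,-0.12],-0.27,1]]
max 0.83 end [545.10452109 -15.01665398 164.97216898] 85.01503652939785
```

Call:
move_arm:
  steps:
    - [[0,0,-0.4],0,1]
    - [[0,0,-0.8],0,1]
    - [[0,0,-0.9],0,1]
    - [[0,0,-0.9],0,1]
    - [[0,0,-0.9],0,1]
    - [[0,0,-0.9],0,1]
    - [[0,0,-0.8],0,1]
    - [[0,0,-0.4],0,1]

```text
t: 14.23
ee_pos: [467.6, -314.4, 183.1]
orientation: [0.679, 3.065, -0.002]
ft_force: [0.1, 0.7, -3.2]
width: 47.8
grasp_force: 30.0
```

Call:
move_arm:
  steps:
    - [[0.15,0.81,0],-0.27,1]
    - [[0.13,0.81,0],-0.27,1]
    - [[0.11,0.82,0],-0.27,1]
    - [[0.09,0.82,0],-0.27,1]
    - [[0.07,0.82,0],-0.27,1]
    - [[0.05,0.82,0],-0.26,1]
    - [[0.03,0.82,0],-0.27,1]
    - [[0.01,0.83,0],-0.26,1]
    - [[0,0.82,0],-0.27,1]
    - [[-0.02,0.83,0],-0.26,1]
    - [[-0.04,0.82,0],-0.27,1]
    - [[-0.06,0.82,0],-0.26,1]
    - [[-0.08,0.82,0],-0.27,1]
    - [[-0.1,0.82,0],-0.26,1]
    - [[-0.13,0.82,0],-0.27,1]
    - [[0,0,0],0,1]
    - [[0,0,0],0,1]
    - [[0,0,0],0,1]

```text
t: 15.73
ee_pos: [544.4, -15.1, 179.8]
orientation: [-0.136, -3.138, 0.001]
ft_force: [-0.4, -0.4, -2.1]
width: 47.8
grasp_force: 30.0
```

```bash
python3 look.py w6 blue_vase
```

```text
15.7333 [544.44344262 -15.071999   179.83837808] 85.02953501141432 [-0.42378255 -0.4210868  -2.0930362 ] width 47.82133542587317
blue_vase [(0.81, [279.2, 283.4, 111.5, 148.5])]
{'collar': [287.0, 145.3], 'fin': [290.9, 242.5], 'blue': [-110.4, 152.4]}
```

View pics/w6.png

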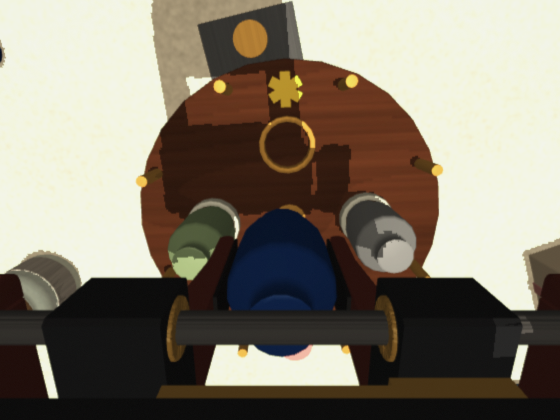

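```bash
python3 ring.py w6 287 145; python3 - <<'E'
from vase import *
W=pickle.load(open("w6.pkl","rb"));b=mask("pics/w6.png",(280,260));print(b)
p=np.array([544.44,-15.07,179.84]);zb=p[2]-30.7
f=least_squares(lambda q:(bb(proj(W,model(q[0],q[1],zb+q[2])))-b[0])[[0,1,2]],[p[0],p[1],0.]);print(f.x)
for dz in (-2,0,2):
    f=least_squares(lambda q:(bb(proj(W,model(q[0],q[1],zb+dz)))-b[0])[[0,1,2]],[p[0],p[1]]);print(dz,f.x-p[:2],f.fun)
E
```

```text
(array([497.80710546,  -6.45401492,  22.80838879]), 724, np.float64(1.0301033212915545), array([260, 117,  56,  55, 724], dtype=int32))
(array([227., 209., 336., 309.]), np.int32(8781))
[544.56569407 -15.17628651  -2.70377247]
-2 [-0.05864661 -0.08943529] [-0.27920533  0.03791412  0.27908216]
0 [-0.58028744 -0.04174402] [-1.08826554  0.15063618  1.08777828]
2 [-1.09847381  0.00564125] [-1.92119789  0.27116014  1.92032467]
```

```bash
python3 - <<'E'
from plan import *
p,y,o=pose()
plan(p,y,[([498.1,-6.3,180],y,4)],1)
E
```

```text
[[[0.47,0.05,-0.0],-0.0,1],[[0.47,0.05,-0.0],-0.0,1],[[0.47,0.05,-0.0],-0.0,1],[[0.48,0.06,-0.0],-0.0,1]]
max 0.48 end [497.9864471   -6.17451795 179.97445538] 84.9689808971163
```

Call:
move_arm:
  steps:
    - [[0.47,0.05,0],0,1]
    - [[0.47,0.05,0],0,1]
    - [[0.47,0.05,0],0,1]
    - [[0.48,0.05,0],0,1]
    - [[0,0,0.4],0,1]
    - [[0,0,0.8],0,1]
    - [[0,0,0.9],0,1]
    - [[0,0,0.8],0,1]
    - [[0,0,0.5],0,1]
    - [[0,0,0.2],0,1]
    - [[0,0,0],0,1]
    - [[0,0,0],0,1]
    - [[0,0,0],0,1]
    - [[0,0,0],0,1]

```text
t: 17.0
ee_pos: [499.2, -5.7, 91.0]
orientation: [0.136, 3.137, 0.0]
ft_force: [0.8, -0.2, -3.0]
width: 48.0
grasp_force: 30.0
```

```bash
python3 - <<'E'
from plan import *
p,y,o=pose();print(p,y,o["ft_force"],o["qvel"])
E
```

```text
[499.15127615  -5.72541306  91.04705589] 85.02704764188283 [ 0.76019073 -0.22509617 -3.02335248] [ 0.00026679 -0.00195734  0.00261021 -0.00015886  0.000365    0.00015966]
```

Call:
move_arm:
  steps:
    - [[0.04,-0.02,0.2],0,1]
    - [[0,0,0.2],0,1]
    - [[0,0,0],0,1]
    - [[0,0,0],0,1]
    - [[0,0,0],0,1]

```text
t: 17.42
ee_pos: [497.3, -6.1, 80.1]
orientation: [-0.136, -3.138, 0.0]
ft_force: [-0.1, 0.2, -3.2]
width: 48.2
grasp_force: 30.0
```

Call:
move_arm:
  steps:
    - [[0,0,0.06],0,1]
    - [[0,0,0.06],0,1]
    - [[0,0,0.06],0,1]

```text
t: 17.67
ee_pos: [497.5, -6.1, 75.6]
orientation: [0.136, 3.138, 0.0]
ft_force: [0.1, 0.6, -1.9]
width: 47.9
grasp_force: 30.0
```

Call:
move_arm:
  steps:
    - [[0,0,0.06],0,1]
    - [[0,0,0.06],0,1]
    - [[0,0,0.06],0,1]

```text
t: 17.92
ee_pos: [497.3, -6.1, 71.0]
orientation: [-0.136, -3.139, 0.0]
ft_force: [0.4, -0.8, -2.6]
width: 47.9
grasp_force: 30.0
```

Call:
move_arm:
  steps:
    - [[0,0,0.05],0,1]
    - [[0,0,0.04],0,1]
    - [[0,0,0.02],0,1]

```text
t: 18.17
ee_pos: [497.3, -6.1, 68.3]
orientation: [-0.136, -3.138, -0.0]
ft_force: [-0.3, 0.8, -3.1]
width: 48.1
grasp_force: 30.0
```

Call:
move_arm:
  steps:
    - [[0,0,0.03],0,1]
    - [[0,0,0],0,1]

```text
t: 18.33
ee_pos: [497.4, -6.1, 67.6]
orientation: [-0.136, -3.139, -0.0]
ft_force: [0.2, 0.9, -3.1]
width: 47.7
grasp_force: 30.0
```

Call:
move_arm:
  steps:
    - [[0,0,0.02],0,1]
    - [[0,0,0.02],0,1]
    - [[0,0,0],0,1]

```text
t: 18.58
ee_pos: [497.5, -6.1, 66.8]
orientation: [0.136, 3.138, -0.0]
ft_force: [-0.5, 0.6, -2.1]
width: 48.0
grasp_force: 30.0
```

Call:
move_arm:
  steps:
    - [[0,0,0.02],0,1]
    - [[0,0,0],0,1]

```text
t: 18.75
ee_pos: [497.5, -6.1, 66.6]
orientation: [0.136, 3.138, -0.0]
ft_force: [-1.0, 1.4, 4.0]
width: 47.7
grasp_force: 30.0
```

Call:
move_arm:
  steps:
    - [[0,0,0],0,0.42]
    - [[0,0,0],0,0.38]
    - [[0,0,0],0,0.34]
    - [[0,0,0],0,0.3]
    - [[0,0,0],0,0.3]
    - [[0,0,0],0,0.3]
    - [[0,0,0],0,0.3]

```text
t: 19.33
ee_pos: [497.4, -6.1, 66.1]
orientation: [-0.136, -3.139, 0.0]
ft_force: [0.1, 0.4, -0.9]
width: 61.4
grasp_force: 0.0
```

Call:
move_arm:
  steps:
    - [[0,0,-0.2],0,0.3]
    - [[0,0,-0.4],0,0.3]
    - [[0,0,-0.8],0,0.3]
    - [[0,0,-0.9],0,0.3]
    - [[0,0,-0.9],0,0.3]
    - [[0,0,-0.9],0,0.3]
    - [[0,0,-0.9],0,0.3]
    - [[0,0,-0.6],0,0.3]
    - [[-0.8,0,0],0,0.3]
    - [[-0.8,0,0],0,0.3]
    - [[-0.4,0,0],0,0.3]
    - [[0,0,0],0,0.3]
    - [[0,0,0],0,0.3]

```text
t: 20.42
ee_pos: [546.6, -10.4, 206.1]
orientation: [-0.136, -3.138, -0.0]
ft_force: [-0.0, 0.6, -0.2]
width: 61.0
grasp_force: 0.0
```

```bash
python3 look.py w7 blue_vase
```

```text
20.4167 [546.63315084 -10.41454761 206.05723203] 85.02267476968245 [-0.00495309  0.62714682 -0.19800805] width 61.01184134650553
blue_vase [(0.88, [281.9, 144.1, 55.4, 59.8]), (0.58, [7.9, 53.8, 15.8, 29.6])]
{'collar': [281.5, 140.8], 'fin': [284.7, 229.4], 'blue': [-80.8, 146.6]}
```

View pics/w7.png

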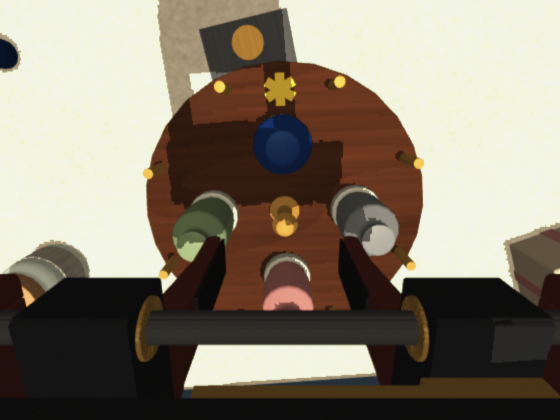

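```bash
python3 - <<'E'
from vase import *
W=pickle.load(open("w7.pkl","rb"))
print(yawfit(W,np.array([[219,87],[340,81],[148,173],[419,163],[164,274],[410,265]],float),-.05,74))
W6=pickle.load(open("w6.pkl","rb"))
print(yawfit(W6,np.array([[219.5,87],[351.5,81],[142,181],[437,170]],float),-.05,74))
b=mask("pics/w7.png",(282,144))[0]
f=least_squares(lambda q:(bb(proj(W,model(*q)))-b),[498,-6,36.]);print(f.x,f.fun)
E
```

```text
(array([ 5.71966552e+02, -9.74647209e+00, -4.81072383e-02]), np.float64(0.6252601180112328))
(array([ 5.72408096e+02, -9.76819102e+00, -4.78815210e-02]), np.float64(0.40806289359069825))
[497.99453151  -5.9399112   25.42905524] [ 0.25688636 -0.28194483 -0.2568711   0.25829766]
```

```bash
python3 -c "
from workcell import ctrl
print(ctrl.close_job())"
```

```text
the job is handed in; nothing more can be done
None
```

The job is handed in: the turntable is home with the star at the front, held at about 12 N for just over a second, and the blue vase stands in the starred collar, let go, with the other disc vases upright; however, on first meeting the stop the wrist force briefly read about 27 N (about 26 N along the push), which may have passed the 25 N limit.

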